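# Load a face-frame T-joint and hold the clamp at its third click

## Robot

A 6-joint arm with a two-finger parallel gripper is mounted at the origin on a cart in front of the work surface, level with it; the furniture and walls round the work are solid. World frame = base frame: x ahead of the robot, y to its left, z up, the work surface at z = 0. Lengths are in mm, angles in rad, forces in N, time in s.
With the tool pointing down it reaches from about 275 to 750 mm from the base axis. Payload 10.2 kg.
Tool frame: the origin (TCP) lies between the finger pads; the fingertips stand robot.tips_ahead ahead of it and the grasp point (between the pads) is the TCP (robot.tips_ahead is the distance from the TCP to the fingertips, in mm); z points along the fingers, y is the line along which they close (so a half turn about z gives the same grasp; the last joint's range is limited). The gripper opens to 85 mm and grips with 20 to 120 N. Pads are 22 mm wide; open, the fingers measure 114 mm over their backs; the gripper's body (76 mm by 85 mm) begins 54 mm behind the grasp point. The pads swing forward as they close: fully open they stand 13 mm farther back than shut.
Start: joints at [1.014, 0.313, 1.498, -0, 1.331, -0.223], TCP at [172.022, 496.024, 250.294] pointing down, gripper open.
Joint ranges: [-2.94, 2.94], [-0.97, 2.17], [0.19, 2.56], [-1.23, 4.37], [0.02, 3.11], [-2.88, 2.88]. Speed limits (rad/s): [2.39, 2.39, 3.01, 3.14, 3.14, 3.14].

## Interface

Orientations are given as [roll, pitch, yaw] about the fixed x, y, z axes, in that order (R = Rz(yaw) Ry(pitch) Rx(roll)).
In Python, from cell import state, cams, robot gives the robot as it stands.
- The arm moves only by the shell command python3 -m pendant 'ROWS' [OPENING] [FORCE]. ROWS is JSON, a list of rows, each a list of 4 numbers: the shift along the tool's x, y, z in mm, then the turn about the tool's z in rad. A call has 1 to 10 rows; each row shifts and turns the commanded pose from where the row before left it, along the tool's axes as they then stand; what a row does not reach is not made up. A row lasts 1/8 s, in which the tool goes at most 62.5 mm and 10.7 degrees, less where a joint would pass 70% of its speed; a pose out of reach is approached as far as the arm can. A call with a gripper value outside its range is refused whole. OPENING is the finger opening in mm, from 0 to 85.4, set as the call begins (- or left out, the last holds). The fingers move at their own pace and stop on an object; FORCE is the grip in N (left out, the last holds). Time passes only in rows, so rows that do not move let the fingers close. It gives the time, the measured TCP pose, the force, the opening and the grip force at its end, in the units of the state.
- state(): the state, without advancing time (a new reading comes with each control period).
- cams.capture(name): name is "scene" or "top" or "wrist"; returns the picture (420x560x3 uint8, red, green, blue); there is no depth.
- cams.get_calibration(name): a dict with "fov_y" (degrees; the focal length in pixels is half the picture's height over the tangent of half this angle, whatever the lens; pixels are square), "cx", "cy" (the principal point, pixels), "position" and "rotation" of the camera in the world. Camera axes: x right, y up, looking along -z (the intrinsics and any distortion apply to the point x, -y, -z); pixel columns grow to the right and rows downward; lengths in mm; the calibration is good to about 2 mm. A picture is of the moment at which its call begins: read the wrist's pose just before it. get_calibration takes no time and is no camera call; for the wrist camera it gives the pose at the moment of the call.
- robot.hand_in(): hands the job in; it is judged then, once.
Trained networks look in the newest picture that a camera, given by its name, has taken for a name from the list of things; names that differ only in an ending like _2 or _b are one class to them, and where a whole thing is asked for, a point or a joint stands for the part that bears it (a point fixed in the world has none). Each returns a list of dicts, best first, with "conf" (0 to 1); they miss things now and then, are a little off and sometimes report something else, mostly with a low value. They report only what shows in the picture. A call takes as long as a camera call. They do not tell look-alikes from the thing itself.
- cams.silhouettes(camera, target): "region" (420x560 bool, what is visible of it) and "point" ([row, column] in pixels, amid what is visible of it).
The state is a dict: "clock": time; "q": joint angles; "joint_vel": joint speeds; "joint_efforts": joint torques, N m; "position": TCP position; "tcp_rot": TCP orientation; "wrist_force": force on the tool from outside, world axes, zero at the start; "wrist_torque": the same for the moment, N m; "width": finger opening in mm; "grip_force": force on a finger pad.
Only numpy, scipy, OpenCV 4.12 (cv2) and the standard library are available. Lean on these libraries where they do the work, as an engineer would, in place of code of your own. Each camera call takes 0.05 s, during which the arm holds its last target. There are 200 camera calls.

## Task

Set up the T-joint in the face-frame jig: lay the long dark strip flat in the cross bay against the wooden fence and the short light block flat in the channel between it and the rubber jaw, end-on to the strip, and let go of both. Then press the red clamp paddle down past its first two clicks into the third (the green mark), not on into the red band, so that the jaw closes the joint tight, and finish while still pressing it there with the fingers, since it springs back when let go. Leave the glue, tape measure and pencil where they are.

Things in the scene. Friction and masses are not known exactly. Their poses are not given: they have to be found in the camera images.
- frame_jig: Plywood clamping jig, fixed; place and turn vary, lever end left. Bed 15 mm thick, 170 mm in its x, y from -0.125 to +0.140; origin on the worktop under the bed's x = y = 0, z up. The clamp pushes along +y. Fence at the +y end, inner face y = 0.110, 14 mm above the bed, with a 60 mm finger gap at x = 0. Guide pins 8 mm thick, 8 mm above the bed. Blue clamp stand at y -0.12 to -0.03, top 97 mm up.
- stile_bay (a point): Floor centre of the cross bay (jig 0, 0.084), 15 mm above the worktop; axes as the jig's. 147 mm long along x, 52 mm wide along y, between the fence and two pins: the dark strip lies in it with its length along x, 3.5 mm free on every side.
- rail_bay (a point): Floor centre of the channel (jig 0, 0.026), 15 mm above the worktop, 58 mm before stile_bay; axes as the jig's. Two pins each side, 20 to 24 mm before and behind this point in y, leave 45 mm in x; the light block lies with its length along y. Between the strip (centred in its bay) and the open jaw are 70 mm in y. Room for fingers beside its middle.
- stile: Dark grey-brown wooden strip, 45 (x) x 140 (y) x 19 mm (z), about 60 g; origin at the centre of its underside. Loose, flat on the worktop to the right of the jig (another brown strip far to the right by the mug is not meant).
- rail: Short light wooden block, 38 (x) x 58 (y) x 19 mm (z), about 20 g; origin at the centre of its underside. Loose, flat on the worktop to the right of the jig, nearer or farther than the strip.
- paddle (a point): Middle of the red thumb paddle on the clamp lever, 50 mm wide (along the jig's x), 36 mm along the lever, 10 mm thick, ribbed on top. At rest it is 130 mm above the worktop, tilted up 0.50 rad, at jig (0, -0.186). Pressed from above, it swings down towards the jig's -y about lever_pivot; at the third click it tilts 0.21 rad below level, 51 mm above the worktop at jig (0, -0.198).
- lever_pivot (a point): Pivot of the clamp lever, jig (0, -0.085), 75 mm above the worktop; pivot axis along the jig's x. The paddle's middle is 115 mm from it, at 0.50 rad minus the joint value above level.
- press_lever (a joint): Clamp lever, rad: 0 up, grows as the paddle goes down, stop at 0.95; always springs back to 0. Clicks at 0.27, 0.49, 0.71, between humps at 0.16, 0.38, 0.60, 0.82; red band beyond 0.82. Paddle force 4 to 5 N at rest, about 10 N at the third click, 1 to 3 N more climbing a hump. The jaw moves 35 mm per rad, meets the block just before click 2; full pressure (9 N) only at click 3.
- jaw_pad: Sprung black rubber pad on the jaw, 40 mm wide (jig x), 8 mm thick, 19 to 35 mm above the worktop; origin at its face, which is at jig y = -0.009 with the lever up. Moved by the lever only.
- glue_bottle: Yellow glue bottle with orange nozzle, 58 mm across, 172 mm tall, standing behind the jig; origin at the centre of its underside. Bystander.
- tape_rule: Yellow tape measure, 36 x 78 x 64 mm, left of the jig; origin at the centre of its underside. Bystander.
- red_pencil: Red pencil, 142 mm long, 7 mm thick, by the chisels on the left; origin at the centre of its underside. Bystander.
Mind the look-alikes: they are no part of the job. What is shaped like the stile but white is not meant.

How it is judged (in metres and radians):
On the way, in this order (a step that is already met when the one before it is completed fails the run):
1. strip and block both lie flat in their bays, let go, with the clamp lever still up (angle between each of stile, rail's own z axis and vertical below 0.06 rad and z of stile in the frame of frame_jig between 0.012 and 0.0185 m and x of stile in the frame of frame_jig between -0.0065 and 0.0065 m and z of rail in the frame of frame_jig between 0.012 and 0.0185 m and x of rail in the frame of frame_jig between -0.0065 and 0.0065 m and angle between the y axis of stile and the x axis of frame_jig, either way round below 0.12 rad and angle between the y axis of rail and the y axis of frame_jig, either way round below 0.18 rad and y of stile in the frame of frame_jig between 0.0785 and 0.0895 m and y of rail in the frame of frame_jig between 0.016 and 0.038 m and contact force between the fingers and stile below 0.1 N and contact force between the fingers and rail below 0.1 N and value of joint press_lever below 0.08 rad), for 0.3 s.
2. the lever is held in its third click by the fingers (value of joint press_lever between 0.62 and 0.82 rad and contact force between the fingers and press_lever above 2 N), for 0.6 s.
At the end, for the whole second after the job is handed in: Fingers press the paddle (over 2 N), lever at rest in the third click (0.62 to 0.82 rad); strip and block flat in their bays, untouched, within 6.5 mm sideways; strip on the fence, block square (0.05 rad) against it; jaw on block over 4 N, block on strip over 3 N (all of step 2 and angle between each of stile, rail's own z axis and vertical below 0.06 rad and z of stile in the frame of frame_jig between 0.012 and 0.0185 m and x of stile in the frame of frame_jig between -0.0065 and 0.0065 m and z of rail in the frame of frame_jig between 0.012 and 0.0185 m and x of rail in the frame of frame_jig between -0.0065 and 0.0065 m and angle between the y axis of stile and the x axis of frame_jig, either way round below 0.12 rad and angle between the y axis of rail and the y axis of frame_jig, either way round below 0.18 rad and contact force between the fingers and stile below 0.1 N and contact force between the fingers and rail below 0.1 N and y of stile in the frame of frame_jig above 0.0855 m and y of rail in the frame of frame_jig above 0.0335 m and angle between the y axis of rail and the x axis of stile, either way round below 0.05 rad and contact force between jaw_pad and rail above 4 N and contact force between rail and stile above 3 N and velocity of joint press_lever between -0.1 and 0.1 rad/s); the arm keeps its last pose, push and grip.
It fails at once if the glue bottle is shifted more than 25 mm (distance of glue_bottle from where it was at the start of the episode above 0.025 m).
It fails at once if the tape measure is shifted more than 25 mm (distance of tape_rule from where it was at the start of the episode above 0.025 m).
It fails at once if the pencil is shifted more than 25 mm (distance of red_pencil from where it was at the start of the episode above 0.025 m).
It also fails if it takes over 67 s, if anything falls off the work surface, if the arm or the gripper's body presses on something with over 40 N, if the wrist force passes 120 N, or if a joint passes its speed limit or range.

## Working session

There is one attempt and no reset: what is moved stays moved. The work goes in short steps, Python scripts to look and compute and a shell command to move; the robot and the scene stay as the last step left them, time stands still between calls to the robot, and variables do not carry over. Pictures are saved under pics/ and viewed, at most 10 in all, crops included, and the job is handed in when it is done.

```bash
mkdir -p pics; ls; python3 - <<'E'
from cell import state,cams,robot
import cv2,numpy as np
print(state(),robot.tips_ahead)
for n in("top","scene"):
    im=cams.capture(n);cv2.imwrite(f"pics/{n}0.png",im[:,:,::-1])
    print(n,cams.get_calibration(n))
    for t in("frame_jig","stile","rail","paddle","jaw_pad","glue_bottle","tape_rule"):
        for d in cams.silhouettes(n,t)[:4]:
            r=d["region"];ys,xs=np.nonzero(r)
            print(t,round(d["conf"],2),np.round(d["point"]),r.sum(),cv2.minAreaRect(np.c_[xs,ys].astype(np.float32)))
E
```

```text
pics
{'clock': 0.0, 'q': array([ 1.01360008e+00,  3.13437723e-01,  1.49845198e+00,  4.50894878e-05,
        1.33098281e+00, -2.23366093e-01]), 'joint_vel': array([ 0.00046942,  0.00052351, -0.00040312,  0.00114331,  0.0011396 ,
       -0.00083785]), 'joint_efforts': array([ 2.34282550e-05, -4.12279451e+01, -2.59739256e+01, -2.67763362e-04,
        4.22419980e-03,  1.49459896e-05]), 'position': array([171.88213825, 495.81980101, 249.7357312 ]), 'tcp_rot': array([-3.14035429e+00, -3.26203118e-04,  2.80775156e+00]), 'wrist_force': array([0.44202007, 0.02316317, 0.5688114 ]), 'wrist_torque': array([ 0.0300015 , -0.01394881, -0.01399318]), 'grip_force': 0.0, 'width': 85.4596965599456} 19.0
top {'fov_y': 46.73352868746873, 'cx': 278.62415940515086, 'cy': 210.12354917329, 'position': array([-358.75284734,  -17.92669495, 1467.69417068]), 'rotation': array([ 0.58106086, -0.00586181, -1.69773295])}
frame_jig 0.61 [228. 244.] 3451 ((236.15586853027344, 228.7681884765625), (48.298484802246094, 100.84463500976562), 73.87242126464844)
stile 0.73 [224. 377.] 534 ((379.4432678222656, 225.22079467773
[... 1649 characters left out ...]
), (29.72541046142578, 9.170605659484863), 18.434946060180664)
rail 0.4 [215. 331.] 120 ((332.0400085449219, 216.77999877929688), (13.40000057220459, 9.199999809265137), 36.86989974975586)
paddle 0.64 [244. 237.] 207 ((237.43341064453125, 241.42575073242188), (10.252851486206055, 32.95000457763672), 59.4207763671875)
glue_bottle 0.84 [229. 205.] 371 ((203.85198974609375, 228.4359893798828), (31.752168655395508, 14.042509078979492), 79.69515228271484)
glue_bottle 0.44 [238. 260.] 2079 ((258.75, 236.25003051757812), (38.18376159667969, 65.76092529296875), 45.0)
glue_bottle 0.26 [245. 233.] 210 ((237.7758026123047, 242.2572021484375), (11.506569862365723, 32.13512420654297), 60.524105072021484)
```

```bash
cat > h.py <<'E'
from cell import state,cams,robot
import cv2,numpy as np
from scipy.spatial.transform import Rotation as R
def rot(c): return R.from_euler('xyz',c['rotation']).as_matrix()
def ray(c,u,v):
    f=210/np.tan(np.radians(c['fov_y']/2))
    d=np.array([(u-c['cx'])/f,-(v-c['cy'])/f,-1]); return rot(c)@d
def onz(c,u,v,z):
    d=ray(c,u,v);p=np.array(c['position']);return p+d*(z-p[2])/d[2]
def proj(c,P):
    f=210/np.tan(np.radians(c['fov_y']/2))
    q=(np.atleast_2d(P)-c['position'])@rot(c)
    return np.c_[c['cx']+f*q[:,0]/-q[:,2],c['cy']-f*q[:,1]/-q[:,2]]
E
python3 - <<'E'
from h import *
im=cv2.imread("pics/top0.png")[160:290,100:480]
cv2.imwrite("pics/top0c.png",cv2.resize(im,(798,273*1),interpolation=cv2.INTER_CUBIC))
c=cams.get_calibration("top")
for n,u,v,z in(("jigc",240,228,15),("paddle",205,224,130),("s1",379,225,19),("s2",336,208,19),("s3",436,240,19),("rail",338,246,19),("glue",187,200,0),("tape",128,256,60)):
    print(n,onz(c,u,v,z))
E
```

```text
jigc [528.99606957  -3.93745789  15.        ]
paddle [487.66476976 105.78184579 130.        ]
s1 [ 478.9322382  -487.61641833   19.        ]
s2 [ 567.67760935 -351.73925133   19.        ]
s3 [ 395.71417513 -667.74384122   19.        ]
rail [ 414.14348806 -328.8680132    19.        ]
glue [681.32515742 178.52383575   0.        ]
tape [440.14498631 366.2123275   60.        ]
```

View pics/top0c.png

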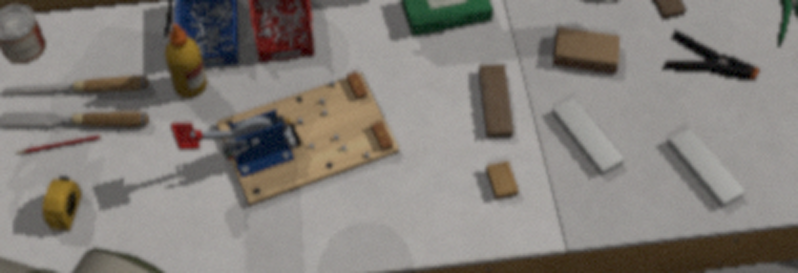

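```bash
cat >> h.py <<'E'
def go(x,y,z,yaw=None):
    "shift in the present tool axes (mm) and turn about tool z to reach the world pose"
    s=state();T=R.from_euler('xyz',s['tcp_rot']).as_matrix()
    d=T.T@(np.array([x,y,z])-s['position'])
    t=0 if yaw is None else -((yaw-s['tcp_rot'][2]+np.pi/2)%np.pi-np.pi/2)
    print('shift',np.round(d,1),'turn',round(t,3),'q6',round(s['q'][5],2),'yaw',round(s['tcp_rot'][2],3))
E
python3 - <<'E'
from h import *
c=cams.get_calibration("wrist");s=state()
T=R.from_euler('xyz',s['tcp_rot']).as_matrix()
print(c, T.T@(c['position']-s['position']), (T.T@rot(c)).round(3))
go(500,0,330)
E
```

```text
{'fov_y': 71.16778154236393, 'cx': 282.53553042635485, 'cy': 213.75294246205354, 'position': array([102.71827544, 519.14807344, 373.37289429]), 'rotation': array([-2.93238960e-01,  8.26793491e-04,  1.23660751e+00])} [  73.06180229   -0.86032029 -123.07723852] [[-0.     0.957  0.289]
 [ 1.     0.     0.001]
 [ 0.001  0.289 -0.957]]
shift [-472.4 -361.2  -79.7] turn 0 q6 -0.22 yaw 2.808
```

```bash
python3 -m pendant '[[-44,-36,-4,0],[-48,-36,-4,0],[-48,-36,0,0],[-48,-36,0,0],[-48,-36,0,0],[-48,-36,0,0],[-48,-36,0,0],[-48,-36,0,0],[-48,-36,0,0],[-40,-36,0,0]]'
python3 - <<'E'
from h import *
s=state();print(s['position'],s['tcp_rot'],s['clock'])
c=cams.get_calibration("wrist")
cv2.imwrite("pics/w1.png",cams.capture("wrist")[:,:,::-1]);print(c['position'],c['rotation'])
for t in("frame_jig","paddle","jaw_pad","stile","rail"):
    for d in cams.silhouettes("wrist",t)[:2]: print(t,round(d["conf"],2),np.round(d["point"]),d['region'].sum())
go(490,-330,250)
E
```

```text
clock: 2.05
position: [497.1, 0.6, 258.3]
tcp_rot: [3.141, 0.0, 2.807]
wrist_force: [0.9, 0.8, 0.2]
width: 85.4
grip_force: 0.0
[497.14802891   0.55638235 258.29165771] [3.14147194e+00 2.33556433e-04 2.80721429e+00] 2.05
[427.83938244  23.71615418 381.36283072] [-2.93541647e-01  7.10776784e-04  1.23602050e+00]
frame_jig 0.85 [208. 295.] 28381
frame_jig 0.31 [217. 288.] 165
paddle 0.7 [163. 446.] 5224
jaw_pad 0.61 [216. 288.] 158
stile 0.97 [294.  67.] 2306
stile 0.69 [306.   2.] 178
rail 0.55 [214.  26.] 1722
shift [-103.4 -317.     8.3] turn 0 q6 -1.47 yaw 2.809
```

View pics/w1.png

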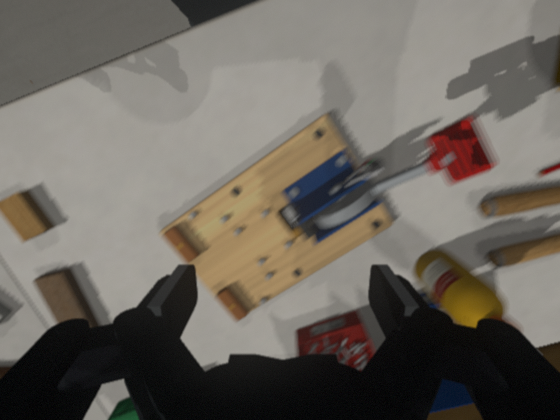

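```bash
python3 - <<'E'
from h import *
from scipy.optimize import least_squares
c=dict(cams.get_calibration("wrist"));
print(c['position'])
J=np.array([[85,140,15],[-85,140,15],[85,-125,15],[-85,-125,15]],float)
U=np.array([[163,232],[243,320],[332,113],[397,222]],float)
def W(p,P):
    Rz=R.from_euler('z',p[2]).as_matrix();return P@Rz.T+[p[0],p[1],0]
best=None
for perm in ([0,1,2,3],[1,0,3,2]):
    r=least_squares(lambda p:(proj(c,W(p,J[perm]))-U).ravel(),[530,0,-2.9])
    print(perm,r.cost,r.x,r.fun.reshape(-1,2).round(1).tolist())
    if best is None or r.cost<best.cost:best=r
p=best.x
im=cv2.imread("pics/w1.png");x0,y0,k=150,100,3
big=cv2.resize(im[y0:y0+200+30,x0:x0+265],None,fx=k,fy=k,interpolation=cv2.INTER_CUBIC)
big=cv2.resize(big,(795,690))[:600]
def d(P,col):
    q=(proj(c,W(p,np.array(P,float)))-[x0,y0]+.5)*k
    for a in q: cv2.circle(big,tuple(np.int32(a)),2,col,-1)
t=np.linspace(0,1,40)
def line(a,b,col): d([np.array(a)*(1-s)+np.array(b)*s for s in t],col)
g=(0,255,0)
for a,b in((0,1),(1,3),(3,2),(2,0)): line(J[a],J[b],g)
line([30,110,29],[85,110,29],(255,0,255));line([-30,110,29],[-85,110,29],(255,0,255))
line([0,0,15],[0,110,15],(255,255,0)); line([-20,-9,30],[20,-9,30],(0,255,255))
cv2.imwrite("pics/w1c.png",big)
E
```

```text
[426.55999877  26.38331302 381.45037043]
[0, 1, 2, 3] 12.613079575473078 [546.53625437 -11.16553087  -2.86142289] [[-0.3, 0.6], [-2.4, 1.5], [-0.9, -1.8], [3.4, 0.9]]
[1, 0, 3, 2] 30350.383550665916 [564.94324892 -12.08867262  -2.92929902] [[74.7, 97.0], [-76.1, -82.8], [69.7, 129.7], [-54.6, -91.7]]
```

View pics/w1c.png

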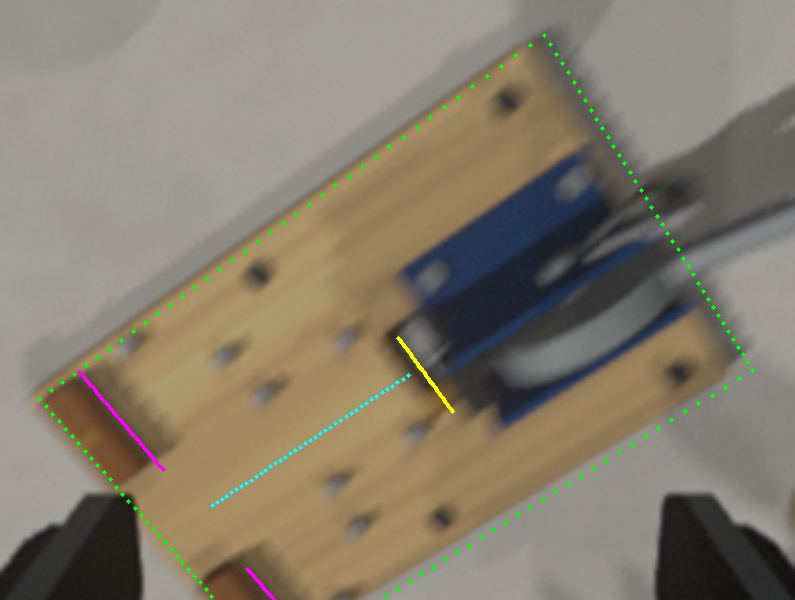

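```bash
python3 -m pendant '[[-40,0,10,0],[0,0,0,0],[0,0,0,0],[0,0,0,0]]'
cat >> h.py <<'E'
def W(p,P):
    return np.asarray(P,float)@R.from_euler('z',p[2]).as_matrix().T+[p[0],p[1],0]
E
python3 - <<'E'
from h import *
c=cams.get_calibration("wrist");im=cams.capture("wrist")[:,:,::-1];cv2.imwrite("pics/w2.png",im)
c2=cams.get_calibration("wrist");print(c['position'],c2['position'])
np.save("c2.npy",c,allow_pickle=True)
pr=proj(c,W([546.5,-11.2,-2.861],[[85,140,15],[-85,-125,15],[85,-125,15],[-85,140,15]]));print(pr.round())
x0,y0=map(int,np.floor(pr.min(0))-8);x1,y1=map(int,np.ceil(pr.max(0))+8);x0=max(x0,0);y0=max(y0,0)
k=min(800/(x1-x0),600/(y1-y0));print(x0,y0,k)
cv2.imwrite("pics/w2c.png",cv2.resize(im[y0:y1,x0:x1],None,fx=k,fy=k,interpolation=cv2.INTER_CUBIC)[:600,:800])
for t in("frame_jig","paddle","jaw_pad"):
    for d in cams.silhouettes("wrist",t)[:2]: print(t,round(d["conf"],2),np.round(d["point"]),d['region'].sum())
E
```

```text
clock: 2.85
position: [533.6, -9.9, 248.9]
tcp_rot: [3.142, 0.001, 2.809]
wrist_force: [0.0, -0.2, 0.3]
width: 85.4
grip_force: 0.0
[464.14825252  13.21984748 371.89091592] [464.22032609  13.08855122 371.87286058]
[[156. 205.]
 [407. 195.]
 [334.  72.]
 [239. 301.]]
148 64 2.4390243902439024
frame_jig 0.59 [178. 297.] 33278
paddle 0.58 [114. 459.] 6573
jaw_pad 0.6 [191. 291.] 212
```

View pics/w2c.png

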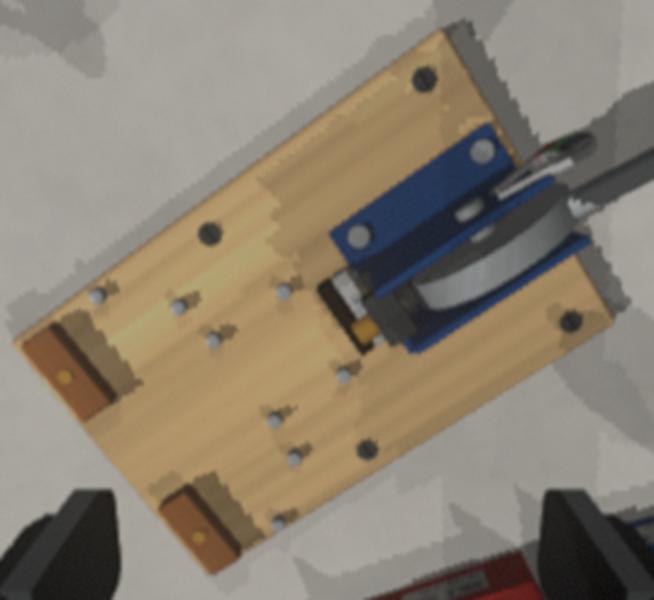

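```bash
python3 - <<'E'
from h import *
from scipy.optimize import least_squares
c=np.load("c2.npy",allow_pickle=True).item()
k=2.43902
px=np.array([[443,30],[614,318],[15,343],[213,575],[98,296],[278,522],[179,306],[294,458],[213,340],[274,420],[284,291],[343,374]])/k+[148,64]
def M(q):
    x1,yp,a,b,ye=q
    return np.array([[85,-125,15],[-85,-125,15],[85,140,15],[-85,140,15],[77.5,ye,23],[-77.5,ye,23],[x1,yp,23],[-x1,yp,23],[26.5,26+a,23],[-26.5,26+a,23],[26.5,26-b,23],[-26.5,26-b,23]])
f=lambda p:np.r_[(proj(c,W(p[:3],M(p[3:])))-px).ravel(),(p[3:]-[45,54,22,22,84])*[.02,.3,.3,.3,.05]]
r=least_squares(f,[546,-11,-2.86,45,54,22,22,84],loss='soft_l1')
print(r.x.round(3));print(r.fun[:24].reshape(-1,2).round(1).tolist())
p=r.x[:3];print("stile",W(p,[0,84,15]),"rail",W(p,[0,26,15]),"paddle",W(p,[0,-186,130]),W(p,[0,-198,51]))
# jaw centre check
print("jaw px",(proj(c,W(p,[[-20,-9,35],[20,-9,35]]))-[148,64])*k)
np.save("jig.npy",p)
go(500,-335,240,-1.45)
E
```

```text
[544.102 -16.711  -2.866  49.689  53.756  24.022  19.894  83.322]
[[-0.1, -4.0], [2.6, 0.6], [-3.0, -0.3], [-1.6, 1.1], [-0.6, -0.3], [1.1, 1.1], [-0.2, 0.4], [0.4, -0.1], [-0.0, -0.1], [0.4, 0.2], [-0.2, -0.2], [0.5, 0.2]]
stile [566.94326426 -97.54562199  15.        ] rail [551.17181655 -41.73109488  15.        ] paddle [493.52445594 162.28062492 130.        ] [490.26139779 173.82845812  51.        ]
jaw px [[362.73720954 354.76838726]
 [315.67766314 288.51677292]]
shift [ -74.3 -317.8    8.6] turn 1.116 q6 -1.48 yaw 2.808
```

```bash
cat > fit.py <<'E'
from h import *
import h
from scipy.optimize import least_squares
c=np.load("c2.npy",allow_pickle=True).item()
k=2.43902
px=np.array([[443,30],[614,318],[15,343],[213,575],[98,296],[278,522],[179,306],[294,458],[213,340],[274,420],[284,291],[343,374]])/k+[148,64]
F=210/np.tan(np.radians(c['fov_y']/2))
def M(q):
    x1,yp,a,b,ye=q
    return np.array([[85,-125,15],[-85,-125,15],[85,140,15],[-85,140,15],[77.5,ye,23],[-77.5,ye,23],[x1,yp,23],[-x1,yp,23],[26.5,26+a,23],[-26.5,26+a,23],[26.5,26-b,23],[-26.5,26-b,23]])
def dist(u,k1):
    n=(u-[c['cx'],c['cy']])/F; return u+ (u-[c['cx'],c['cy']])*(k1*(n**2).sum(1))[:,None]
f=lambda p:np.r_[(dist(proj(c,W(p[:3],M(p[4:]))),p[3])-px).ravel(),(p[4:]-[45,54,22,22,84])*[.02,.3,.3,.3,.05]]
r=least_squares(f,[546,-11,-2.86,0,45,54,22,22,84],loss='soft_l1')
print(r.x.round(3),r.cost);print(r.fun[:24].reshape(-1,2).round(1).tolist())
p=r.x[:3];print("stile",W(p,[0,84,15]),"rail",W(p,[0,26,15]),"paddle",W(p,[0,-186,130]))
np.save("jig.npy",p)
E
python3 fit.py
```

```text
[ 5.43732e+02 -1.63400e+01 -2.86700e+00 -1.16000e-01  4.99120e+01
  5.43460e+01  2.45420e+01  1.94510e+01  8.45910e+01] 2.777438379614108
[[-1.2, -0.2], [0.4, 0.7], [0.2, -0.5], [-0.9, -0.4], [0.1, 0.2], [0.6, 0.8], [-0.2, 0.2], [0.3, -0.1], [-0.1, -0.2], [0.2, 0.0], [-0.3, -0.3], [0.4, 0.1]]
stile [566.51266823 -97.19218747  15.        ] rail [550.78319345 -41.36581715  15.        ] paddle [493.28925115 162.68919161 130.        ]
```

```bash
python3 -m pendant '[[-14,-45,5,0.18],[0,-45,0,0.18],[0,-45,0,0.18],[0,-45,0,0.18],[0,0,0,0.18],[0,0,0,0.18],[0,0,0,0]]'
python3 - <<'E'
from h import *
print(state()['q'])
go(490,-330,240,-1.45)
E
```

```text
clock: 3.92
position: [447.0, -160.3, 243.5]
tcp_rot: [3.141, 0.0, 1.729]
wrist_force: [-0.0, -0.1, -0.3]
width: 85.7
grip_force: 0.0
[-5.91804718e-01  2.07926247e-01  1.65273397e+00  1.19571957e-06
  1.28064540e+00 -7.50268368e-01]
shift [-174.3   15.7    3.5] turn 0.038 q6 -0.75 yaw 1.729
```

```bash
python3 -m pendant '[[-50,5,4,0],[-50,5,0,0],[-50,5,0,0],[0,0,0,0],[0,0,0,0],[0,0,0,0]]'
cat >> h.py <<'E'
K1=-0.116
def und(c,u):
    "undistort wrist pixels (n,2)"
    F=210/np.tan(np.radians(c['fov_y']/2));d=(np.atleast_2d(u)-[c['cx'],c['cy']])/F;n=d.copy()
    for _ in range(20): n=d/(1+K1*(n**2).sum(1))[:,None]
    return n*F+[c['cx'],c['cy']]
E
python3 - <<'E'
from h import *
c=cams.get_calibration("wrist");im=cams.capture("wrist")[:,:,::-1];cv2.imwrite("pics/w3.png",im)
np.save("c3.npy",c,allow_pickle=True);print(state()['position'])
for t in("stile","rail"):
    for d in cams.silhouettes("wrist",t)[:3]:
        m=d['region'].astype(np.uint8);h=max(cv2.findContours(m,0,1)[0],key=cv2.contourArea)[:,0]
        P=np.array([onz(c,*q,19)[:2] for q in und(c,h)],np.float32)
        print(t,round(d["conf"],2),np.round(d["point"]),cv2.minAreaRect(P))
E
```

```text
clock: 4.68
position: [485.5, -305.1, 239.6]
tcp_rot: [3.141, 0.0, 1.73]
wrist_force: [0.6, 0.6, 0.1]
width: 85.4
grip_force: 0.0
[ 485.4661761  -305.2099801   239.68571499]
stile 0.87 [318. 262.] ((485.1333923339844, -488.6300964355469), (145.82420349121094, 61.742340087890625), 23.28997039794922)
stile 0.74 [233. 348.] ((578.2061157226562, -349.6452941894531), (49.44415283203125, 144.4810333251953), 84.96636962890625)
rail 0.86 [202. 224.] ((422.55426025390625, -330.2743225097656), (59.22215270996094, 41.152427673339844), 5.346415042877197)
rail 0.29 [ 31. 386.] ((584.4116821289062, -110.52066040039062), (197.06085205078125, 79.49034118652344), 14.705952644348145)
```

View pics/w3.png

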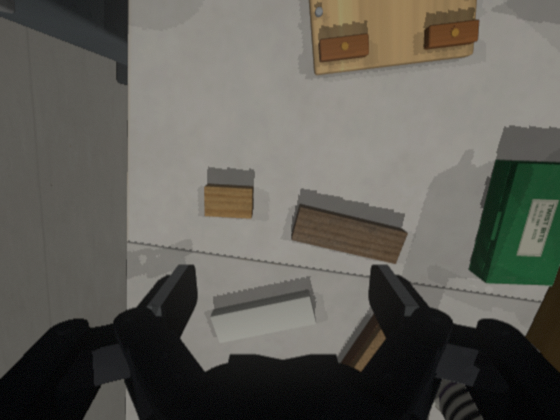

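```bash
python3 - <<'E'
import cv2
im=cv2.imread("pics/w3.png")
cv2.imwrite("pics/w3c.png",cv2.resize(im[180:270,195:415],(792,324),interpolation=cv2.INTER_CUBIC))
E
```

```text
(no output)
```

View pics/w3c.png

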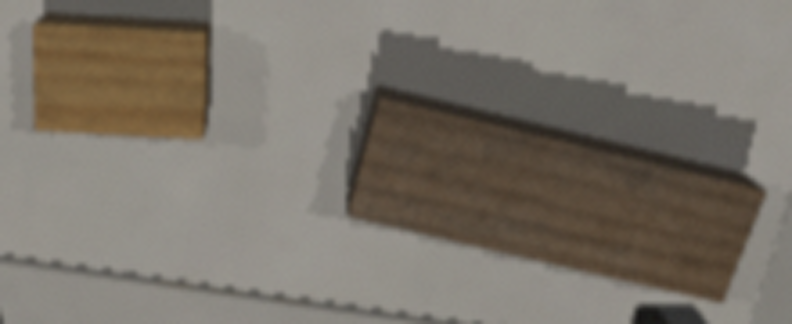

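```bash
python3 - <<'E'
from h import *
from scipy.optimize import least_squares
c=np.load("c3.npy",allow_pickle=True).item();jig=np.load("jig.npy");print('jig',jig)
def fit(px,a,b,n):
    px=np.array(px)/3.6+[195,180]-.36
    P=np.array([onz(c,*q,19)[:2] for q in und(c,px)])
    l=np.array([[-a,b],[a,b],[a,-b],[-a,-b]])/2
    r=min((least_squares(lambda p:(W(p,np.c_[l,np.zeros(4)])[:,:2]-P).ravel(),[*P.mean(0),t]) for t in np.arange(4)*np.pi/2),key=lambda r:r.cost)
    print(n,r.x,r.fun.round(1)); return r.x
# long axis as local x
s=fit([(382,98),(764,190),(722,300),(350,213)],140,45,'stile (long axis yaw)')
r=fit([(36,25),(207,30),(203,138),(36,131)],58,38,'rail (long axis yaw)')
go(r[0],r[1],40,r[2]);go(s[0],s[1],40,s[2])
E
```

```text
jig [543.73204958 -16.34020287  -2.86695536]
stile (long axis yaw) [ 579.2397841  -351.53345021    6.19716271] [ 0.5  0.9 -0.1  0.5 -0.8 -0.3  0.4 -1.1]
rail (long axis yaw) [ 4.22720750e+02 -3.32387104e+02  1.11100470e-01] [-0.8  0.6 -0.  -0.1  0.7 -0.4  0.2 -0.1]
shift [-16.6 -66.3 199.6] turn -1.523 q6 -0.92 yaw 1.729
shift [-60.2  85.3 199.7] turn -1.326 q6 -0.92 yaw 1.729
```

```bash
python3 -m pendant '[[-30,42.6,0,0],[-30.2,42.7,0,0],[0,0,10,-0.166],[0,0,15,-0.166],[0,0,20,-0.166],[0,0,20,-0.166],[0,0,20,-0.166],[0,0,15,-0.166],[0,0,0,-0.166],[0,0,0,-0.164]]'; python3 -m pendant '[[0,0,0,0],[0,0,0,0]]'
python3 - <<'E'
from h import *
s=state();print(s['q'][5]);go(579.2,-351.5,24,-0.086)
c=cams.get_calibration("wrist");im=cams.capture("wrist")[:,:,::-1];cv2.imwrite("pics/w4.png",im)
for d in cams.silhouettes("wrist",'stile')[:2]: print(d['conf'],d['point'])
E
```

```text
clock: 6.08
position: [579.1, -351.8, 139.3]
tcp_rot: [3.141, -0.0, 3.06]
wrist_force: [1.1, 1.2, 0.5]
width: 85.4
grip_force: 0.0
clock: 6.32
position: [579.1, -352.1, 139.4]
tcp_rot: [-3.141, 0.0, 3.051]
wrist_force: [-0.1, 1.0, 0.5]
width: 85.1
grip_force: 0.0
-2.1989503259507335
shift [ -0.    0.6 115.4] turn -0.005 q6 -2.2 yaw 3.051
0.89 [200.6, 283.7]
```

View pics/w4.png

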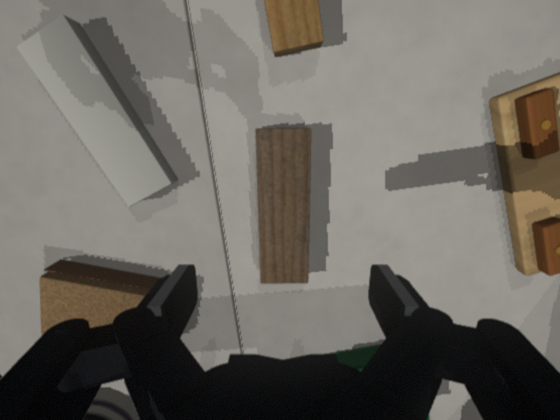

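```bash
python3 - <<'E'
from h import *
c=cams.get_calibration("wrist")
P=np.array([onz(c,*q,19)[:2] for q in und(c,np.array([(257,128),(311,127),(307,283),(262,283)]))]);print(P,P.mean(0))
d=P[2:].mean(0)-P[:2].mean(0);print(np.hypot(*d),np.arctan2(d[1],d[0]), np.hypot(*(P[1]-P[0])),np.hypot(*(P[2]-P[3])))
E
python3 -m pendant '[[0,0,40,0],[0,0,40,0],[0,0,25,0],[0,0,10,0],[0,0,0,0]]'
python3 -m pendant '[[0,0,0,0],[0,0,0,0],[0,0,0,0],[0,0,0,0]]' 40 30
```

```text
[[ 505.54787843 -367.35803484]
 [ 508.65088635 -324.04050436]
 [ 648.9372313  -336.578052  ]
 [ 645.13868866 -378.71277635]] [ 577.06867118 -351.67234189]
140.44755557790057 -0.08516058755276074 43.42852869944123 42.30560154767472
clock: 7.05
position: [579.1, -352.3, 24.4]
tcp_rot: [3.142, -0.0, 3.053]
wrist_force: [-0.0, -1.0, 0.9]
width: 85.3
grip_force: 0.0
clock: 7.55
position: [579.4, -352.6, 25.3]
tcp_rot: [-3.141, 0.001, 3.054]
wrist_force: [-0.8, 0.2, 6.1]
width: 44.0
grip_force: 31.8
```

```bash
python3 -m pendant '[[0,0,-20,0],[0,0,-40,0],[9,55,-20,0],[9,55,0,0],[9,55,0,0],[5,50,0,0],[5,38,0,0],[0,0,0,-0.18],[0,0,0,-0.18],[0,0,0,0]]'; python3 -m pendant '[[0,0,0,0]]'
python3 - <<'E'
from h import *
j=np.load('jig.npy');t=W(j,[0,84,0]);go(t[0],t[1],41,j[2])
c=cams.get_calibration("wrist");im=cams.capture("wrist")[:,:,::-1];cv2.imwrite("pics/w5.png",im);np.save("c5.npy",c,allow_pickle=True)
print(c['position'])
E
```

```text
clock: 8.8
position: [564.5, -97.0, 105.2]
tcp_rot: [-3.141, 0.001, -2.871]
wrist_force: [0.1, -0.5, -0.0]
width: 43.8
grip_force: 31.2
clock: 8.93
position: [564.5, -97.1, 104.8]
tcp_rot: [-3.141, 0.0, -2.873]
wrist_force: [0.2, 0.2, 0.1]
width: 43.7
grip_force: 31.2
shift [-1.9 -0.6 63.8] turn -0.006 q6 -2.21 yaw -2.873
[ 493.66662318 -117.60587676  227.82904256]
```

View pics/w5.png

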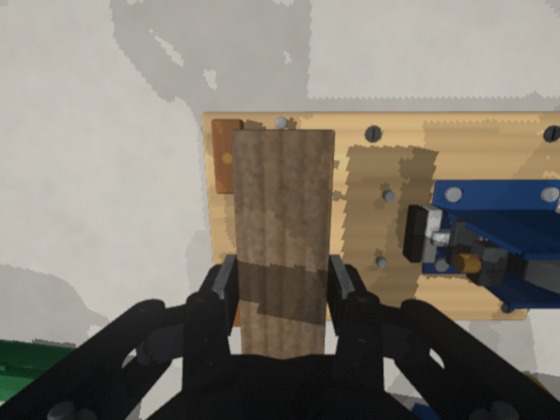

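```bash
python3 - <<'E'
from h import *
c=np.load("c5.npy",allow_pickle=True).item();j=np.load('jig.npy');s=state()
def inj(p): return R.from_euler('z',-j[2]).apply(np.asarray(p)-[j[0],j[1],0])
for n,u,z in(('pin 77.5,84.6',(281,122),23),('rp 26.5,6.5',(388,196),23),('rp -26.5,6.5',(381,262),23),('corner 85,140',(205,113),15),('fence in x85 y110?',(243,121),29),('strip e',(236,131),98.5),('strip e',(335,131),98.5)):
    print(n,inj(onz(c,*und(c,u)[0],z)).round(1))
print('tcp',inj(s['position']).round(1))
E
```

```text
pin 77.5,84.6 [78.4 85.1 23. ]
rp 26.5,6.5 [26.8  7.7 23. ]
rp -26.5,6.5 [-26.    7.9  23. ]
corner 85,140 [ 85.5 138.4  15. ]
fence in x85 y110? [ 79.2 110.   29. ]
strip e [ 73.8 104.   98.5]
strip e [73.6 61.5 98.5]
tcp [  2.   83.4 104.6]
```

```bash
python3 -m pendant '[[-3.1,-1.1,10,-0.006],[0,0,20,0],[0,0,20,0],[0,0,10,0],[0,0,3.4,0],[0,0,0,0],[0,0,0,0]]'
python3 -m pendant '[[0,0,0,0],[0,0,0,0],[0,0,0,0]]' 62
python3 -m pendant '[[0,0,-20,0],[0,0,-40,0],[0,0,-50,0],[0,0,-25,0],[0,0,0,0],[0,0,0,0]]' 85
python3 - <<'E'
from h import *
c=cams.get_calibration("wrist");im=cams.capture("wrist")[:,:,::-1];cv2.imwrite("pics/w6.png",im);np.save("c6.npy",c,allow_pickle=True)
for d in cams.silhouettes("wrist",'stile')[:2]: print(d['conf'],d['point'])
s=state();print(s['position'],s['q']);go(422.7,-332.4,24,.111)
E
```

```text
clock: 9.85
position: [568.0, -97.3, 41.4]
tcp_rot: [-3.141, 0.001, -2.863]
wrist_force: [-1.5, -0.5, -0.1]
width: 43.9
grip_force: 31.2
clock: 10.22
position: [567.7, -97.2, 41.0]
tcp_rot: [-3.141, 0.0, -2.863]
wrist_force: [-0.4, 0.7, 0.0]
width: 62.1
grip_force: 0.0
clock: 10.98
position: [567.1, -97.0, 174.5]
tcp_rot: [3.14, -0.002, -2.863]
wrist_force: [0.9, -0.3, 0.5]
width: 84.9
grip_force: 0.0
0.76 [196.7, 283.8]
0.59 [198.3, 390.6]
[567.15238616 -97.02626366 174.38587205] [-3.72960431e-01  4.89913968e-01  1.44468073e+00 -1.92738640e-06
  1.20960280e+00 -2.22193083e+00]
shift [ 203.2 -186.9  150.5] turn 0.167 q6 -2.22 yaw -2.863
```

View pics/w6.png

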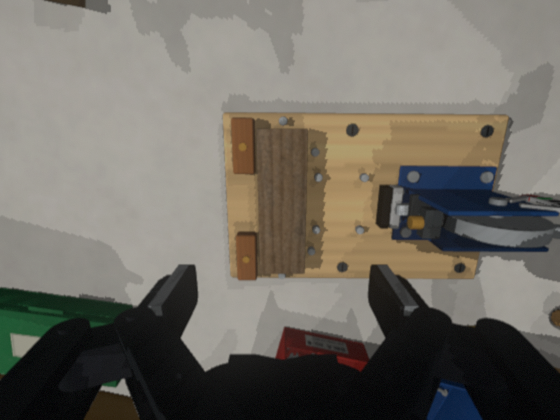

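```bash
cat >> h.py <<'E'
j=np.load('jig.npy')
def inj(p): return R.from_euler('z',-j[2]).apply(np.asarray(p)-[j[0],j[1],0])
def sil(t,z,jig=True,n=3):
    c=cams.get_calibration("wrist");im=cams.capture("wrist")
    for d in cams.silhouettes("wrist",t)[:n]:
        m=d['region'].astype(np.uint8);h=max(cv2.findContours(m,0,1)[0],key=cv2.contourArea)[:,0]
        P=np.array([onz(c,*q,z) for q in und(c,h)])
        if jig: P=inj(P)
        (o,w,a)=cv2.minAreaRect(P[:,:2].astype(np.float32))
        print(t,round(d['conf'],2),np.round(d['point']),np.round(o,1),np.round(w,1),round(np.radians(a),3),'min',P[:,:2].min(0).round(1),'max',P[:,:2].max(0).round(1))
    return im
E
python3 - <<'E'
from h import *
sil('stile',34)
c=cams.get_calibration("wrist")
for n,u,z in(('strip',(260,129),34),('strip',(307,129),34),('strip',(304,275),34),('strip',(263,276),34),('endpin',(283,121),23),('-x pin 50,54.3',(314,152),23),('-50',(310,252),23),('rp',(365,178),23),('rp-',(361,230),23)): print(n,inj(onz(c,*und(c,u)[0],z)).round(1))
E
python3 -m pendant '[[50,-46,0,0],[50,-47,0,0],[50,-47,0,0],[53,-47,0,0],[0,0,20,0.08],[0,0,15,0.087],[0,0,0,0],[0,0,0,0]]'
python3 - <<'E'
from h import *
sil('rail',19,False); go(422.7,-332.4,25,.111); print(state()['q'])
E
```

```text
stile 0.6 [198. 280.] [ 1.6 85.8] [ 46.6 142. ] 1.57 min [-69.4  62.5] max [ 72.6 109.1]
strip [ 70.6 105.1  34. ]
strip [70.8 64.1 34. ]
strip [-70.9  63.4  34. ]
strip [-72.1 104.7  34. ]
endpin [77.7 85.1 23. ]
-x pin 50,54.3 [50.  56.3 23. ]
-50 [-50.5  57.   23. ]
rp [26.   6.6 23. ]
rp- [-26.6   6.4  23. ]
clock: 12.18
position: [437.7, -310.7, 141.3]
tcp_rot: [-3.141, 0.0, -3.028]
wrist_force: [0.5, 0.1, 0.0]
width: 85.1
grip_force: 0.0
rail 0.75 [189. 257.] [ 421.2 -332.7] [59.8 38.3] 0.105 min [ 389.7 -354. ] max [ 452.7 -312.3]
shift [ 17.4 -19.8 116.5] turn 0.002 q6 -2.52 yaw -3.029
[-8.35621103e-01  4.47334243e-01  1.60655188e+00 -1.13624984e-05
  1.08658746e+00 -2.51896664e+00]
```

```bash
python3 -m pendant '[[18.2,-19.9,10,0],[0,0,35,0],[0,0,35,0],[0,0,25,0],[0,0,9,0],[0,0,0,0]]'
python3 -m pendant '[[0,0,0,0],[0,0,0,0],[0,0,0,0],[0,0,0,0],[0,0,0,0]]' 34 30
python3 - <<'E'
from h import *
t=W(j,[0,26,0]);go(t[0],t[1],41,1.845)
E
```

```text
clock: 13.02
position: [421.7, -332.5, 27.3]
tcp_rot: [-3.141, 0.0, -3.03]
wrist_force: [-0.7, 0.6, 1.2]
width: 84.9
grip_force: 0.0
clock: 13.65
position: [421.8, -332.7, 27.6]
tcp_rot: [-3.141, 0.001, -3.03]
wrist_force: [-0.5, 0.9, 5.5]
width: 37.0
grip_force: 30.7
shift [-160.5  275.2  -13.6] turn 1.408 q6 -2.57 yaw -3.03
```

```bash
python3 -m pendant '[[0,0,-30,0],[0,0,-50,0],[-23,39,-20,0],[-23,39,0,0],[-23,39,0,0],[-23,39,0,0],[-23,39,0,0],[-23,39,0,0],[-22,40,0,0],[0,0,0,0]]'; python3 -m pendant '[[0,0,0,0.176],[0,0,0,0.176],[0,0,0,0.176],[0,0,0,0.176],[0,0,0,0.176],[0,0,0,0.176],[0,0,0,0.176],[0,0,0,0.176],[0,0,0,0],[0,0,0,0]]'
python3 - <<'E'
from h import *
t=W(j,[0,26,0]);go(t[0],t[1],43,1.845);s=state();print('tcp jig',inj(s['position']))
im=sil('rail',s['position'][2]-27.5+19);cv2.imwrite("pics/w7.png",im[:,:,::-1])
E
```

```text
clock: 14.9
position: [550.6, -39.9, 126.8]
tcp_rot: [3.141, 0.0, -3.027]
wrist_force: [0.1, -0.9, -0.8]
width: 37.1
grip_force: 30.2
clock: 16.15
position: [550.0, -42.7, 126.9]
tcp_rot: [-3.141, 0.0, 1.848]
wrist_force: [-0.1, -0.2, -0.2]
width: 36.8
grip_force: 30.3
shift [ 1.1  1.1 83.9] turn 0.003 q6 -0.57 yaw 1.848
tcp jig [  1.13135148  27.1056112  126.88671275]
rail 0.69 [268. 281.] [ 1.1 25.7] [38.7 64.5] 0.006 min [-18.4  -6.5] max [20.6 57.9]
rail 0.15 [ 58. 286.] [ -1. -70.] [53.5 11.9] 1.57 min [ -7.  -96.8] max [  5.  -43.3]
```

View pics/w7.png

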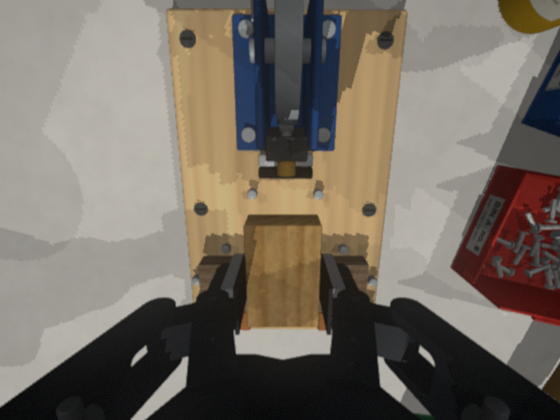

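```bash
python3 - <<'E'
from h import *
c=cams.get_calibration("wrist")
for n,u,z in(('rp 26.5,6.5',(251,194),23),('rp',(318,195),23),('jawL',(259,178),35),('jawR',(313,178),35),('rail',(245,226),118.4),('rail',(322,226),118.4),('rail',(243,327),118.4),('rail',(324,327),118.4)): print(n,inj(onz(c,*und(c,u)[0],z)).round(1))
E
```

```text
rp 26.5,6.5 [26.2  6.7 23. ]
rp [-27.    7.4  23. ]
jawL [18.6 -8.2 35. ]
jawR [-21.4  -8.3  35. ]
rail [ 19.    0.3 118.4]
rail [-17.6   0.2 118.4]
rail [ 22.5  58.4 118.4]
rail [-21.4  58.4 118.4]
```

```bash
python3 -m pendant '[[2.3,1,10,0.003],[0,0,25,0],[0,0,25,0],[0,0,15,0],[0,0,8.7,0],[0,0,0,0],[0,0,0,0]]'
python3 -m pendant '[[0,0,0,0],[0,0,0,0],[0,0,0,0]]' 54
python3 -m pendant '[[0,0,-20,0],[0,0,-40,0],[0,0,-50,0],[0,0,-20,0],[0,0,0,0],[0,0,0,0]]'
python3 - <<'E'
from h import *
s=state();print('tcp jig',inj(s['position']))
sil('rail',34);sil('stile',34);sil('paddle',130)
im=cams.capture("wrist");cv2.imwrite("pics/w8.png",im[:,:,::-1])
t=W(j,[0,-186,0]);go(t[0],t[1],200)
E
```

```text
clock: 17.12
position: [550.7, -39.9, 43.6]
tcp_rot: [3.141, 0.0, 1.842]
wrist_force: [-0.0, -0.7, -0.4]
width: 36.9
grip_force: 31.1
clock: 17.5
position: [550.5, -39.8, 43.3]
tcp_rot: [3.142, 0.0, 1.842]
wrist_force: [0.6, -1.2, 1.0]
width: 54.0
grip_force: 0.0
clock: 18.25
position: [550.0, -39.7, 171.9]
tcp_rot: [-3.14, -0.001, 1.842]
wrist_force: [0.3, -0.3, -0.6]
width: 54.0
grip_force: 0.0
tcp jig [  0.32841626  24.14163928 171.8866927 ]
stile 0.8 [262. 284.] [ 0.8 81.8] [139.9  51.8] 0.01 min [-69.1  55.7] max [ 70.9 108. ]
paddle 0.66 [ 63. 281.] [ -1.  -78.4] [11.4 68.8] 0.002 min [  -6.7 -112.7] max [  4.7 -44. ]
shift [210.4  -0.8 -27.1] turn 0 q6 -0.56 yaw 1.842
```

```bash
python3 -m pendant '[[30,0,-40,0],[30,0,-30,0],[0,0,0,0],[0,0,0,0],[0,0,0,0]]' 0
python3 - <<'E'
from h import *
s=state();print('tcp jig',inj(s['position']))
sil('rail',34);sil('stile',34);sil('jaw_pad',35)
c=cams.get_calibration("wrist")
im=cams.capture("wrist");cv2.imwrite("pics/w9.png",im[:,:,::-1])
# rectify bay at z=34 and print brightness along lines
def prof(P,z):
    q=proj(c,W(j,[[x,y,z] for x,y in P]));F=210/np.tan(np.radians(c['fov_y']/2));n=(q-[c['cx'],c['cy']])/F
    q=q+(q-[c['cx'],c['cy']])*(K1*(n**2).sum(1))[:,None]
    return [im[int(round(v)),int(round(u))].tolist() for u,v in q]
print('y',[(y,p) for y,p in zip(range(-14,72,3),prof([(8,y) for y in range(-14,72,3)],34))])
for y in(15,40):print('x@',y,[(x,p) for x,p in zip(range(-26,27,2),prof([(x,y) for x in range(-26,27,2)],34))])
E
```

```text
clock: 19.23
position: [534.2, 17.3, 242.0]
tcp_rot: [-3.14, -0.001, 1.841]
wrist_force: [-0.9, 0.3, 0.3]
width: 0.2
grip_force: 0.0
tcp jig [ 6.71342489e-03 -3.49788223e+01  2.42016545e+02]
rail 0.88 [233. 285.] [-0.2 22.3] [59.6 37.3] 1.551 min [-19.   -7.3] max [18.8 52.5]
stile 0.57 [276. 254.] [52.6 82.1] [55.1 38. ] 1.536 min [32.6 55.2] max [ 72.4 109.2]
jaw_pad 0.55 [212. 273.] [ 13.2 -13. ] [11.  12.9] 1.566 min [  6.7 -18.5] max [19.7 -7.5]
y [(-14, [68, 68, 66]), (-11, [46, 43, 37]), (-8, [51, 45, 38]), (-5, [74, 59, 39]), (-2, [115, 91, 57]), (1, [143, 114, 71]), (4, [141, 112, 70]), (7, [146, 116, 73]), (10, [150, 120, 75]), (13, [151, 120, 75]), (16, [151, 119, 73]), (19, [150, 118, 72]), (22, [151, 118, 72]), (25, [148, 115, 71]), (28, [150, 115, 70]), (31, [148, 114, 68]), (34, [146, 112, 67]), (37, [149, 115, 68]), (40, [142, 109, 65]), (43, [90, 75, 59]), (46, [59, 58, 57]), (49, [61, 59, 56]), (52, [60, 58, 56]), (55, [61, 59, 57]), (58, [58, 57, 55]), (61, [60, 59, 58]), (64, [57, 57, 56]), (67, [59, 57, 56]), (70, [56, 55, 54])]
x@ 15 [(-26, [184, 154, 109]), (-2
[... 467 characters left out ...]
, [147, 117, 75]), (20, [161, 134, 94]), (22, [170, 143, 101]), (24, [172, 143, 102]), (26, [174, 145, 102])]
x@ 40 [(-26, [82, 73, 62]), (-24, [83, 73, 59]), (-22, [93, 79, 58]), (-20, [112, 93, 64]), (-18, [155, 123, 78]), (-16, [157, 123, 76]), (-14, [158, 124, 77]), (-12, [158, 126, 80]), (-10, [158, 125, 79]), (-8, [146, 111, 64]), (-6, [151, 118, 72]), (-4, [158, 127, 80]), (-2, [152, 119, 72]), (0, [148, 115, 71]), (2, [154, 123, 78]), (4, [157, 125, 78]), (6, [154, 123, 77]), (8, [142, 109, 65]), (10, [138, 105, 60]), (12, [143, 111, 66]), (14, [153, 119, 74]), (16, [156, 123, 76]), (18, [141, 113, 72]), (20, [107, 87, 59]), (22, [89, 77, 57]), (24, [76, 69, 60]), (26, [76, 69, 61])]
```

```bash
python3 -m pendant '[[40,0,0,0],[40,0,0,0],[40,0,0,0],[35,0,15,0],[0,0,25,0],[0,0,0,0],[0,0,0,0]]' 0 60
python3 - <<'E'
from h import *
print('tcp jig',inj(state()['position']));t=W(j,[0,-190,0]);go(t[0],t[1],180,1.845)
E
```

```text
clock: 20.45
position: [493.4, 167.0, 204.1]
tcp_rot: [3.14, 0.0, 1.841]
wrist_force: [0.9, 0.5, 0.1]
width: -0.2
grip_force: 0.0
tcp jig [  -1.30774061 -190.15845783  204.10039885]
shift [-0.2 -1.3 24.1] turn -0.004 q6 -0.17 yaw 1.841
```

```bash
python3 -m pendant '[[0,-1.3,10,-0.004],[0,0,10,0],[0,0,5,0],[0,0,0,0]]'
for i in 1; do python3 -m pendant '[[0,0,5,0],[0,0,0,0]]'; done; python3 -m pendant '[[0,0,5,0],[0,0,0,0]]'
```

```text
clock: 20.95
position: [491.6, 166.9, 177.8]
tcp_rot: [-3.141, -0.0, 1.846]
wrist_force: [0.7, -0.1, 0.4]
width: -0.0
grip_force: 0.0
clock: 21.2
position: [491.6, 167.0, 172.9]
tcp_rot: [-3.141, -0.0, 1.846]
wrist_force: [-0.2, -0.7, 0.3]
width: 0.9
grip_force: 0.0
clock: 21.45
position: [491.5, 167.0, 167.8]
tcp_rot: [-3.141, -0.0, 1.846]
wrist_force: [-0.1, -0.0, 0.7]
width: -0.0
grip_force: 0.0
```

```bash
python3 -m pendant '[[0,0,4,0],[0,0,0,0]]'; python3 -m pendant '[[0,0,4,0],[0,0,0,0]]';python3 -m pendant '[[0,0,3,0],[0,0,0,0]]'
```

```text
clock: 21.7
position: [491.5, 166.9, 163.9]
tcp_rot: [-3.141, -0.0, 1.846]
wrist_force: [0.2, -0.2, -0.6]
width: -0.0
grip_force: 0.0
clock: 21.95
position: [491.9, 167.0, 160.3]
tcp_rot: [3.141, 0.0, 1.846]
wrist_force: [1.0, -0.5, 3.5]
width: -0.5
grip_force: 1.5
clock: 22.2
position: [491.9, 167.0, 157.2]
tcp_rot: [3.141, 0.0, 1.846]
wrist_force: [0.5, -0.3, 3.6]
width: 0.0
grip_force: 1.6
```

```bash
python3 -m pendant '[[1,0,5,0],[1,0,5,0],[1,0,5,0],[1,0,5,0],[1,0,5,0]]'; python3 -m pendant '[[1,0,5,0],[1,0,5,0],[1,0,5,0],[0,0,5,0],[0,0,5,0]]';python3 -m pendant '[[0,0,5,0],[0,0,5,0],[0,0,0,0]]'; python3 -m pendant '[[0,0,4,0],[0,0,4,0],[0,0,4,0],[0,0,0,0]]'
python3 - <<'E'
from h import *
print('tcp jig',inj(state()['position']))
E
```

```text
clock: 22.82
position: [490.2, 172.0, 131.9]
tcp_rot: [-3.142, -0.0, 1.846]
wrist_force: [-1.1, 1.6, 4.5]
width: -0.2
grip_force: 2.0
clock: 23.45
position: [489.4, 175.1, 107.0]
tcp_rot: [3.142, -0.001, 1.846]
wrist_force: [0.1, 4.8, 7.0]
width: -0.1
grip_force: 3.4
clock: 23.82
position: [489.3, 175.5, 97.2]
tcp_rot: [3.141, -0.001, 1.846]
wrist_force: [-3.1, 6.5, 9.5]
width: -0.2
grip_force: 4.5
clock: 24.32
position: [489.3, 175.4, 85.2]
tcp_rot: [3.141, -0.001, 1.846]
wrist_force: [-1.8, 5.8, 9.5]
width: 0.3
grip_force: 5.1
tcp jig [   0.35999542 -199.28380931   85.20256922]
```

```bash
python3 -m pendant '[[0,0,2,0],[0,0,0,0]]'; python3 -m pendant '[[0,0,2,0],[0,0,0,0]]';python3 -m pendant '[[0,0,1.5,0],[0,0,0,0],[0,0,0,0]]'
python3 - <<'E'
from h import *
print('tcp jig',inj(state()['position']))
c=cams.get_calibration("wrist");sil('paddle',56);sil('jaw_pad',35);sil('rail',34);sil('stile',34)
ct=cams.get_calibration("top");im=cams.capture("top")
for d in cams.silhouettes("top",'rail')[:2]: print(d['conf'],d['point'],inj(onz(ct,d['point'][1],d['point'][0],34)))
for d in cams.silhouettes("top",'stile')[:3]: print(d['conf'],d['point'],inj(onz(ct,d['point'][1],d['point'][0],34)))
E
```

```text
clock: 24.58
position: [489.4, 175.3, 83.3]
tcp_rot: [3.141, -0.001, 1.846]
wrist_force: [-1.3, 4.7, 9.1]
width: -0.0
grip_force: 4.6
clock: 24.82
position: [489.4, 175.1, 81.3]
tcp_rot: [3.141, -0.001, 1.846]
wrist_force: [-1.3, 4.7, 8.6]
width: -0.2
grip_force: 4.4
clock: 25.2
position: [489.5, 175.0, 80.0]
tcp_rot: [3.141, -0.0, 1.846]
wrist_force: [-2.0, 3.3, 9.3]
width: -0.1
grip_force: 5.1
tcp jig [   0.31838653 -198.89059015   79.98978808]
paddle 0.93 [253. 286.] [  -1.9 -197.6] [38.3 50.7] 1.545 min [ -26.8 -216.8] max [  23.7 -177.9]
0.72 [226.2, 379.2] [201.74469842 427.23434121  34.        ]
0.67 [216.8, 267.6] [16.55162934 86.05584029 34.        ]
```

```bash
python3 -m pendant '[[0,0,0,0],[0,0,0,0],[0,0,0,0],[0,0,0,0],[0,0,0,0],[0,0,0,0]]'; python3 - <<'E'
from h import *
for n in("scene","top"):
    c=cams.get_calibration(n);im=cams.capture(n)
    for t in("rail","stile"):
        for d in cams.silhouettes(n,t)[:4]: print(n,t,round(d['conf'],2),np.round(d['point']),inj(onz(c,d['point'][1],d['point'][0],34)).round(1))
    q=proj(c,W(j,[[8,y,34] for y in range(-20,112,6)]))
    print([(y,im[int(round(v)),int(round(u))].tolist()) for y,(u,v) in zip(range(-20,112,6),q)])
E
```

```text
clock: 26.5
position: [489.5, 175.0, 80.0]
tcp_rot: [3.141, -0.0, 1.846]
wrist_force: [-2.0, 2.8, 9.5]
width: -0.1
grip_force: 5.1
scene stile 0.79 [186. 385.] [317.8 558.1  34. ]
scene stile 0.62 [190. 349.] [196.8 435.   34. ]
[(-20, [158, 150, 130]), (-14, [158, 150, 131]), (-8, [159, 151, 131]), (-2, [159, 151, 131]), (4, [159, 152, 132]), (10, [162, 154, 134]), (16, [162, 155, 134]), (22, [163, 156, 135]), (28, [161, 153, 133]), (34, [162, 154, 134]), (40, [162, 154, 134]), (46, [165, 157, 136]), (52, [165, 157, 136]), (58, [165, 157, 137]), (64, [156, 149, 129]), (70, [129, 124, 109]), (76, [129, 124, 109]), (82, [141, 134, 118]), (88, [163, 155, 135]), (94, [167, 159, 138]), (100, [168, 160, 139]), (106, [171, 162, 142])]
top rail 0.77 [222. 253.] [17.1 32.2 34. ]
top stile 0.92 [228. 379.] [207.7 421.5  34. ]
top stile 0.68 [216. 266.] [10.4 83.3 34. ]
top stile 0.58 [240. 438.] [327.1 584.8  34. ]
[(-20, [96, 87, 76]), (-14, [105, 100, 93]), (-8, [97, 89, 77]), (-2, [90, 88, 88]), (4, [80, 79, 79]), (10, [92, 78, 60]), (16, [122, 96, 65]), (22, [127, 99, 66]), (28, [128, 105, 70]), (34, [127, 100, 67]), (40, [132, 106, 72]), (46, [133, 105, 72]), (52, [131, 105, 70]), (58, [128, 102, 66]), (64, [108, 86, 56]), (70, [95, 78, 64]), (76, [89, 74, 61]), (82, [98, 81, 67]), (88, [96, 80, 65]), (94, [96, 82, 66]), (100, [96, 81, 67]), (106, [99, 83, 70])]
```

```bash
python3 -c "
from cell import robot;print(robot.hand_in())"
```

```text
the job is handed in; nothing more can be done
None
```

I handed the job in at about 27 s, with the strip and block in their bays and the closed fingers still pressing the paddle; no verdict came back. The top view's colours show the block tight against the strip, and the paddle's height and a steady push of about 10 N fit the third click. The lever angle and jaw force could not be read directly.

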